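# Fit the blade holder to the microtome's tapered dovetail way

### The arm

A 7-joint arm with a two-finger parallel gripper is mounted at the origin on the work surface. World frame = base frame: x ahead of the robot, y to its left, z up, the work surface at z = 0. Lengths are in m, angles in degrees, forces in N, time in s.
With the tool pointing down it reaches from about 0.35 to 0.9 m from the base axis. Payload 7.2 kg.
Tool frame: the origin (TCP) lies midway between the tips of the shut fingers; the grasp point (between the pads) lies 19 mm behind it; z points along the fingers, y is the line along which they close (so a half turn about z gives the same grasp; the last joint's range is limited). The gripper opens to 88 mm and grips with 3 to 60 N. Pads are 20 mm wide; open, the fingers measure 115 mm over their backs; the gripper's body (75 mm by 178 mm) begins 61 mm behind the grasp point.
Start: joints at [-72.548, 23.554, -0.728, 91.456, 0.321, 64.991, -4.71], TCP at [0.228, 0.582, 0.223] pointing down, gripper open.
Joint ranges: [-169.25, 169.25], [-16.82, 113.86], [-84.01, 82.57], [7.8, 145.47], [-59.2, 239.2], [7.22, 106.19], [-163.78, 163.78]. Speed limits (degrees/s): [136.94, 136.94, 172.46, 172.46, 180, 180, 180].

### API

Orientations are given as a 3x3 rotation matrix whose columns are the frame's x, y, z axes.
In Python, from station import ctrl gives the robot as it stands.
- The arm moves only by the tool carry_out, never from a script. Its argument "increments" is a list of rows, each a list of 2 entries, a list of its own where there are three numbers: the shift along the world's x, y, z in units of 0.04 m (1.0 is 0.04 m), then the turn, a rotation vector about the world's x, y, z in units of 0.15 rad (1.0 is 0.15 rad). A call has 1 to 20 rows; each row shifts and turns the commanded pose from where the row before left it; what a row does not reach is not made up. A row lasts 1/10 s, in which the tool goes at most 50 mm and 8.59 degrees, less where a joint would pass 70% of its speed; a pose out of reach is approached as far as the arm can. A call with a number of a shift or a turn outside -1 to 1 is refused whole. A call with a gripper value outside its range is refused whole. "fingers" is the gripper command: -1 is fully open, 1 is shut, values between are in proportion, set as the call begins (left out, the last holds). The fingers move at their own pace and stop on an object; "squeeze" is the grip in N (left out, the last holds). Time passes only in rows, so rows that do not move let the fingers close. It gives the time, the measured TCP pose, the force, the opening and the grip force at its end, in the units of the state.
- ctrl.get_obs(): the state, without advancing time (a new reading comes with each control period).
- ctrl.get_image(name): name is "side" or "top" or "wrist"; returns (picture, depth): 400x640x3 uint8, red, green, blue; 400x640 float32, m along the optical axis (not along the pixel's ray), 0 where there is no reading.
- ctrl.camera_params(name): a dict with "camera_matrix" (3x3 intrinsics, pixels), "world_from_camera" (4x4, takes a point from camera to world coordinates). Camera axes: x right, y up, looking along -z (the intrinsics and any distortion apply to the point x, -y, -z); pixel columns grow to the right and rows downward; lengths in m; the calibration is good to about 2 mm. A picture is of the moment at which its call begins: read the wrist's pose just before it. camera_params takes no time and is no camera call; for the wrist camera it gives the pose at the moment of the call.
- ctrl.job_done(): hands the job in; it is judged then, once.
The state is a dict: "clock": time; "joints": joint angles; "joint_velocities": joint speeds; "joint_efforts": joint torques, N m; "eef_pos": TCP position; "eef_rot": TCP orientation; "force": force on the tool from outside, world axes, zero at the start; "wrist_torque": the same for the moment, N m; "finger_gap": opening from 0.0 (shut) to 1.0 (fully open); "gripper_force": force on a finger pad.
Only numpy, scipy, OpenCV 4.12 (cv2) and the standard library are available. Lean on these libraries where they do the work, as an engineer would, in place of code of your own. Each camera call takes 0.05 s, during which the arm holds its last target. There are 200 camera calls.

### The job

Fit the empty blade holder to the microtome: set it on the machine's flat deck in front of the dovetail way, wide end of its slot first, and slide it along the way until it wedges tight and holds itself. Press it home firmly by feel, as you would by hand, without ramming it; then let go. Leave the bottle, the tube rack and the box of paraffin blocks where they stand.

Things in the scene. Friction and masses are not known exactly. Their poses are not given: they have to be found in the camera images.
- holder: Loose microtome blade holder, no blade, about 0.75 kg: grey steel base block 64 mm long (its x), 96 wide (y), 30 high; on it an aluminium carrier wall. Origin: middle of the underside; z up; +x is the end that goes first onto the way. Stands on the bench, +x roughly towards the machine. The small black clamp lever is on its -y side; the wall's top slopes down to -x.
- grip (a point): Middle of the holder's carrier wall, 58 mm above the underside; same axes as the holder. Grip here across x: the wall is 28 mm thick, its upright faces run from 30 to 74 mm above the underside, its top is at 93 mm; it is 82 mm wide (y), with 6 mm cheeks at its ends.
- slot (a point): Wide mouth of the holder's slot: on the underside at the +x end, 32 mm ahead of the holder's origin. The dovetail slot runs right through along x, 14 mm deep, flanks undercut 30 degrees from upright; at the underside it is 47 mm wide here and 41 mm at the -x end (each flank tapers 1 in 20).
- way: Fixed steel dovetail way, 12 mm high, on the microtome's deck. Origin: on the deck's surface (30 mm above the bench), on the centre line, near which (within 18 mm) the holder's origin ends; +x is the direction of sliding, towards the housing; z up. It reaches from x = -60 to +52 mm. The holder's underside slides on the deck; its slot clears the way's top by 2 mm.
- nose (a point): Narrow front end of the way, at deck height, x = -60 mm; axes as the way. Foot width 38 mm here, 44 at the way's origin (each flank 1 in 20), flanks lean out 30 degrees, so the holder enters only from here, standing on the deck. It starts to enter with its origin 32 mm before the nose, with 3.5 mm or more of room each side, shrinking to none as it goes on.
- far_end (a point): Far end of the way, x = +52 mm. The gib, the strip on the way's -y flank, is set anew each time within 1.6 mm: the holder stops with its origin anywhere from x = -16 to +18 mm, to be felt. Oiled: it slides on with 2 N. Push slowly (about 15 mm/s) and steadily to 18-22 N and it stays wedged; under 12 N is loose, over 27 N strains it. Stiff: 10 N moves it 0.4 mm.
- microtome: Fixed microtome. Origin: on the bench straight under the way's origin; same axes. Flat bare deck, 30 mm high, 170 wide, from x = -165 mm to the way's nose. White housing, 230 wide, 272 high, from x = 150 mm on; the specimen clamp stands out of it to x = 98 mm, 100 to 156 mm above the bench, 60 wide. Handwheel on the -y side.
- bottle: Bystander: amber glass bottle with a black cap, 68 mm wide, 135 mm high, standing on the bench. Origin: centre of its underside.
- rack: Bystander: green tube rack, 85 mm (its x) by 165 mm, with blue-capped tubes, 112 mm high. Origin: centre of its underside.
- block_box: Bystander: open wooden box, 70 mm (its x) by 120 mm, 34 mm high with the white cassettes in it, near the robot's base. Origin: centre of its underside.
Things that resemble listed ones, but are neither listed nor needed, are in the scene too. Leave any blue or red look-alike of the holder alone.

How it is judged (in metres and radians):
On the way, in this order (a step that is already met when the one before it is completed fails the run):
1. the holder stands on the deck with its slot entered on the nose of the way, in line with it, at least 28 mm short of home (x of holder in the frame of way between -0.088 and -0.028 m and y of holder in the frame of way between -0.006 and 0.006 m and z of holder in the frame of way between -0.003 and 0.003 m and angle between the x axis of holder and the x axis of way, either way round below 0.12 rad), for 0.1 s.
2. it has been slid along the way and is wedged: within reach of home and gripped by the flanks with more than 9 N (x of holder in the frame of way between -0.021 and 0.022 m and contact force between holder and way above 9 N), for 0.2 s.
At the end, for the whole second after the job is handed in: The holder sits flat on the deck (2 mm), in line with the way (3 mm, 0.04 rad), within 22 mm of the way's origin, let go and at rest, and wedged: the way's fixed flank presses on it with over 9 N; bottle, rack and box are within 20 mm of where they stood (all of step 2 and y of holder in the frame of way between -0.003 and 0.003 m and z of holder in the frame of way between -0.002 and 0.002 m and angle between the x axis of holder and the x axis of way, either way round below 0.04 rad and linear speed of holder below 0.01 m/s and distance of each of bottle, rack, block_box from where it was at the start of the episode below 0.02 m); the robot touches nothing.
It fails at once if the holder is rammed: more than 42 N between it and the way's fixed flank (contact force between holder and way above 42 N).
It fails at once if a bystander is moved by more than 20 mm (distance of any of bottle, rack, block_box from where it was at the start of the episode above 0.02 m).
It also fails if it takes over 54 s, if anything falls off the work surface, if the arm or the gripper's body presses on something with over 40 N, if the wrist force passes 120 N, or if a joint passes its speed limit or range.

## Working session

There is one attempt and no reset: what is moved stays moved. The work goes in short steps, Python scripts to look and compute and a tool call to move; the robot and the scene stay as the last step left them, time stands still between calls to the robot, and variables do not carry over. Pictures are saved under pics/ and viewed, at most 10 in all, crops included, and the job is handed in when it is done.

Besides the shell and the picture viewer there is one more tool, called after ">>>" as name(argument=value, ...) on one line, values as JSON. carry_out: Moves the arm, as the interface text tells. Its arguments: {"type":"object","properties":{"increments":{"type":"array","items":{"type":"array"}},"fingers":{"type":"number"},"squeeze":{"type":"number"}},"required":["increments"]}

```bash
ls; mkdir -p pics
python3 - <<'E'
from station import ctrl
import cv2,numpy as np
o=ctrl.get_obs();print(o['clock'],o['eef_pos'],o['eef_rot'],o['force'])
for n in("top","side"):
    p,d=ctrl.get_image(n);cv2.imwrite(f"pics/{n}0.png",p[...,::-1]);np.savez(f"{n}0.npz",p=p,d=d,**ctrl.camera_params(n))
    print(ctrl.camera_params(n))
E
```

```text
pics
0.0 [0.22751376 0.58157413 0.22181483] [[-9.31320204e-01  3.64201122e-01 -4.68770275e-04]
 [ 3.64201402e-01  9.31318929e-01 -1.54614693e-03]
 [-1.26533817e-04 -1.61068467e-03 -9.99998695e-01]] [-0.03422111  0.12136581  0.14505448]
{'camera_matrix': array([[417.34318473,   0.        , 317.87463372],
       [  0.        , 417.34318473, 202.15266792],
       [  0.        ,   0.        ,   1.        ]]), 'world_from_camera': array([[ 0.02431694,  0.98809477, -0.15191252,  0.35038139],
       [-0.99968051,  0.02298568, -0.01051352, -0.19397784],
       [-0.00689655,  0.15211964,  0.98833802,  0.96349402],
       [ 0.        ,  0.        ,  0.        ,  1.        ]])}
{'camera_matrix': array([[519.84426052,   0.        , 324.87194935],
       [  0.        , 519.84426052, 199.31466891],
       [  0.        ,   0.        ,   1.        ]]), 'world_from_camera': array([[ 0.99967577, -0.00453625, -0.02505536,  0.45612149],
       [-0.01582214,  0.66030584, -0.75083012, -1.23754376],
       [ 0.01995016,  0.75098311,  0.66001997,  0.97886853],
       [ 0.        ,  0.        ,  0.        ,  1.        ]])}
```

View pics/top0.png

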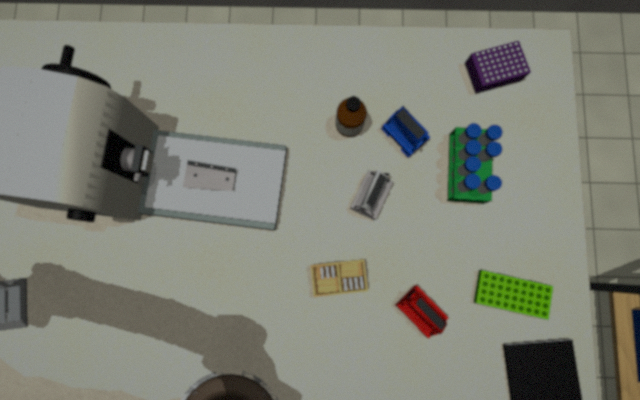

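View pics/side0.png

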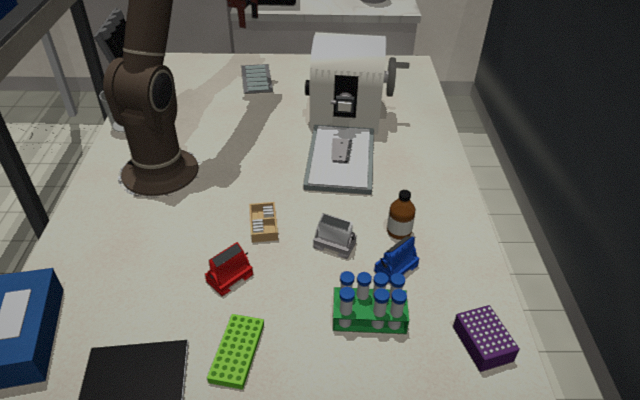

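Candidates for the holder in the top picture: grey (373,194), blue (406,131) and red (422,311). The dark grey thing at (10,303) has slots and isn't a holder. I choose the grey one at (373,194). The way is at (210,176) on the deck, and the machine is to the left (sliding towards world +y).

```bash
cat > h.py <<'E'
import numpy as np,cv2
def load(n):
    z=np.load(n);return z['p'],z['d'],z['camera_matrix'],z['world_from_camera']
def cloud(d,K,T):
    v,u=np.mgrid[:d.shape[0],:d.shape[1]]
    c=np.stack([(u-K[0,2])/K[0,0]*d,-(v-K[1,2])/K[1,1]*d,-d],-1)
    return c@T[:3,:3].T+T[:3,3]
def ray(u,v,z,K,T):
    r=T[:3,:3]@np.array([(u-K[0,2])/K[0,0],-(v-K[1,2])/K[1,1],-1]);o=T[:3,3]
    return o+r*(z-o[2])/r[2]
def rect(pts):
    (c,s,a)=cv2.minAreaRect((pts*1000).astype(np.float32));return np.round(c,1),np.round(s,1),round(a,2)
E
python3 - <<'E'
from h import *
p,d,K,T=load('top0.npz');P=cloud(d,K,T)
print('bench z',np.median(P[330:390,400:490,2]), P[100:200,300:330,2].std())
def big(m):
    n,l,s,_=cv2.connectedComponentsWithStats(m.astype(np.uint8));i=1+np.argmax(s[1:,4]);return l==i
w=np.zeros(d.shape,bool)
w[120:240,140:300]=1
m=big(w&(P[...,2]>.022)&(P[...,2]<.055)); print('deck',rect(P[m][:,:2]),np.median(P[m][:,2]))
w[:]=0;w[150:200,170:250]=1
m=big(w&(P[...,2]>.037)&(P[...,2]<.05));print('way',m.sum(),rect(P[m][:,:2]),np.median(P[m][:,2]))
w[:]=0;w[160:228,340:402]=1
for a,b in((.012,.12),(.02,.04),(.06,.12),(.085,.12)):
    m=big(w&(P[...,2]>a)&(P[...,2]<b));print('holder',a,m.sum(),rect(P[m][:,:2]),P[m].mean(0))
for nm,(u,v) in dict(bottle=(350,115),blue=(406,131),rack=(472,170),box=(340,278)).items(): print(nm,P[v,u])
a=cv2.resize(p[160:230,335:405],(500,500),interpolation=3)
b=cv2.resize(load('side0.npz')[0][205:265,305:365],(300,300),interpolation=3)
o=np.zeros((500,800,3),np.uint8);o[:,:500]=a;o[:300,500:]=b;cv2.imwrite('pics/crop0.png',o[...,::-1])
E
```

```text
bench z 0.00010642122066073512 0.07234456789058576
deck (array([551.5,  60.5]), array([317.3, 215.7]), 84.1) 0.029721324267108662
way 1252 (array([545.8,  63.2]), array([112.4,  63.6]), 84.91) 0.041633952675595665
holder 0.012 1269 (array([ 516.7, -305.4]), array([ 63.9, 100.2]), 65.71) [ 0.51148948 -0.30205871  0.05441808]
holder 0.02 627 (array([ 514.9, -304.6]), array([64. , 96.2]), 65.65) [ 0.51340372 -0.3028069   0.03017492]
holder 0.06 522 (array([ 519.7, -306.8]), array([28.2, 92.8]), 65.45) [ 0.51343029 -0.30339865  0.08503951]
holder 0.085 302 (array([ 516. , -302.3]), array([19. , 81.9]), 65.96) [ 0.51579145 -0.30126848  0.0897606 ]
bottle [ 0.67266466 -0.24913864  0.10696491]
blue [ 0.65345845 -0.37708473  0.06605221]
rack [ 0.55656025 -0.50444094  0.11172695]
box [ 0.32551324 -0.2379767   0.00514486]
```

View pics/crop0.png

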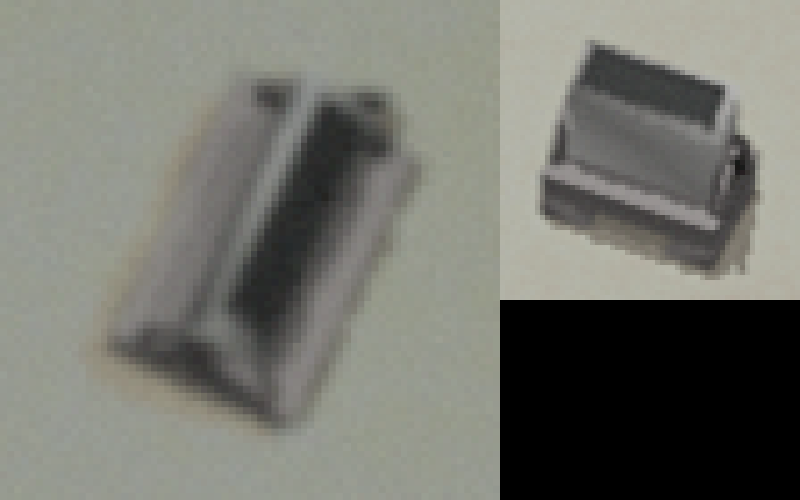

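The crop confirms it: the grey holder has its dark slope facing image right (world -y, its -x end) and the black lever on its world +x side. So its +x points at about 65.6° in the world. Next I'll fit the way's centre line.

Run:
```python
from h import *
for n,win in(('top0.npz',(120,240,140,300)),('side0.npz',(110,200,295,385))):
    p,d,K,T=load(n);P=cloud(d,K,T)
    w=np.zeros(d.shape,bool);w[win[0]:win[1],win[2]:win[3]]=1
    q=P[w&(P[...,2]>.037)&(P[...,2]<.048)&(d>0)]
    c=np.array([.546,.063]);th=np.deg2rad(84)
    for it in range(4):
        ax=np.array([np.cos(th),np.sin(th)]);ay=np.array([-ax[1],ax[0]])
        r=(q[:,:2]-c);s=r@ax;t=r@ay
        k=(abs(s)<.06)&(abs(t)<.04)
        S=[];M=[];W=[]
        for a in np.arange(-.05,.05,.008):
            j=k&(s>=a)&(s<a+.008)
            if j.sum()>8:
                lo,hi=np.percentile(t[j],[1,99]);S.append(a+.004);M.append((lo+hi)/2);W.append(hi-lo)
        f=np.polyfit(S,M,1);th+=np.arctan(f[0]);c=c+f[1]*ay
    print(n,'yaw',np.rad2deg(th),'line pt',c,'s range',np.percentile(s[k],[0.5,99.5]),'W',np.round(W,3))
    e0=c+ax*np.percentile(s[k],.5);e1=c+ax*np.percentile(s[k],99.5);print('nose',e0,'far',e1,'origin',(e0+e1)/2+.004*ax)
    # deck
    m=w&(P[...,2]>.026)&(P[...,2]<.034);r=P[m][:,:2]-c;s=r@ax;t=r@ay
    S=[];L=[];H=[]
    for a in np.arange(-.1,.0,.01):
        j=(s>=a)&(s<a+.01)
        if j.sum()>8: lo,hi=np.percentile(t[j],[1,99]);S.append(a);L.append(lo);H.append(hi)
    print('deck',np.polyfit(S,L,1),np.polyfit(S,H,1),s.min())
```

```text
top0.npz yaw 84.10331257007323 line pt [0.54491428 0.06311412] s range [-0.05528624  0.0558618 ] W [0.051 0.053 0.054 0.054 0.056 0.057 0.058 0.056 0.058 0.058 0.061 0.06
 0.061]
nose [0.53923445 0.0081204 ] far [0.55065325 0.11868033] origin [0.54535479 0.0673792 ]
deck [-0.01289647 -0.08426504] [0.04856658 0.08956218] -0.16056406912366314
side0.npz yaw 83.66116092847183 line pt [0.54366998 0.06324559] s range [-0.05758902  0.05768216] W [0.05  0.05  0.051 0.054 0.052 0.051 0.054 0.056 0.052 0.055 0.056 0.06
 0.057]
nose [0.5371133  0.00603103] far [0.55023726 0.12055268] origin [0.54413069 0.06726585]
deck [ 0.0105084  -0.08556001] [0.004624   0.08401898] -0.1643522603032413
```

>>> carry_out(increments=[[[0, 0, 1], [0, 0, 0]], [[0, 0, 1], [0, 0, 0]], [[0, -0.5, 0.5], [0, 0, 0]], [[0.3, -0.95, 0], [0, 0, 0]], [[0.3, -0.95, 0], [0, 0, 0]], [[0.3, -0.95, 0], [0, 0, 0]], [[0.3, -0.95, 0], [0, 0, 0]], [[0.3, -0.95, 0], [0, 0, 0]], [[0.3, -0.95, 0], [0, 0, 0]], [[0.3, -0.95, 0], [0, 0, 0]], [[0.3, -0.95, 0], [0, 0, 0]], [[0.3, -0.95, 0], [0, 0, 0]], [[0.3, -0.95, 0], [0, 0, 0]], [[0.3, -0.95, 0], [0, 0, 0]], [[0.3, -0.95, 0], [0, 0, 0]], [[0.3, -0.95, 0], [0, 0, 0]], [[0.3, -0.95, 0], [0, 0, 0]], [[0.3, -0.95, 0], [0, 0, 0]], [[0.3, -0.95, 0], [0, 0, 0]], [[0, 0, 0], [0, 0, 0]]], fingers=-1, squeeze=60)

```text
clock: 2.1
eef_pos: [0.4201, -0.0507, 0.3228]
eef_rot: [[-0.929, 0.371, 0.001], [0.371, 0.929, -0.001], [-0.001, -0.001, -1.0]]
force: [0.1, -0.9, 0.2]
finger_gap: 1.0
gripper_force: 0.0
```

Run:
```python
from h import *
from station import ctrl
C=ctrl.camera_params('wrist');p,d=ctrl.get_image('wrist');np.savez('w1.npz',p=p,d=d,**C);cv2.imwrite('pics/w1.png',p[...,::-1])
print(C['world_from_camera'].round(3),C['camera_matrix'][0])
```

```text
[[ 0.371 -0.897 -0.24   0.356]
 [ 0.929  0.358  0.097 -0.025]
 [-0.001 -0.259  0.966  0.485]
 [ 0.     0.     0.     1.   ]] [299.2899755    0.         320.64343188]
```

View pics/w1.png

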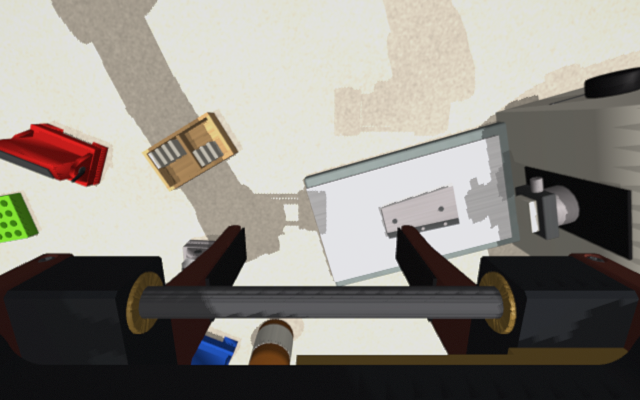

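>>> carry_out(increments=[[[0.34, -0.91, -0.35], [0, 0, 0]], [[0.34, -0.91, -0.35], [0, 0, 0]], [[0.34, -0.91, -0.35], [0, 0, -0.3]], [[0.34, -0.91, -0.35], [0, 0, 0]], [[0.34, -0.91, -0.35], [0, 0, 0]], [[0.34, -0.91, -0.35], [0, 0, 0]], [[0.34, -0.91, -0.35], [0, 0, 0]], [[0, 0, 0], [0, 0, 0]], [[0, 0, 0], [0, 0, 0]]])

```text
clock: 3.05
eef_pos: [0.5146, -0.3, 0.2234]
eef_rot: [[-0.914, 0.406, -0.002], [0.406, 0.914, 0.001], [0.003, 0.0, -1.0]]
force: [-0.4, 0.3, 0.3]
finger_gap: 0.999
gripper_force: 0.0
```

The wrist picture shows the way at (425,210) with the gib as a dark strip along its lower edge (430,228). The bottle is at (272,345). Now I'm above the holder, so I'll measure it and the way from the wrist camera's depth.

Run:
```python
from h import *
from station import ctrl
C=ctrl.camera_params('wrist');p,d=ctrl.get_image('wrist');np.savez('w2.npz',p=p,d=d,**C);cv2.imwrite('pics/w2.png',p[...,::-1])
K,T=C['camera_matrix'],C['world_from_camera'];P=cloud(d,K,T)
near=(abs(P[...,0]-.515)<.075)&(abs(P[...,1]+.305)<.075)&(d>0)
for a,b in((.012,.12),(.026,.034),(.06,.12),(.085,.12)):
    q=P[near&(P[...,2]>a)&(P[...,2]<b)];print(a,len(q),rect(q[:,:2]) if len(q)>5 else '')
p,d,K,T=load('w1.npz');P=cloud(d,K,T);w=np.zeros(d.shape,bool);w[170:250,370:480]=1
q=P[w&(P[...,2]>.037)&(P[...,2]<.048)];print('way',rect(q[:,:2]),np.median(q[:,2]))
m=np.zeros(d.shape,bool);m[120:290,300:510]=1
q=P[m&(P[...,2]>.026)&(P[...,2]<.034)]
for yaw in (83.7,84.1,84.9):
    th=np.deg2rad(yaw);ax=np.array([np.cos(th),np.sin(th)]);ay=np.array([-ax[1],ax[0]])
    r=q[:,:2]-[.545,.0675];s=r@ax;t=r@ay;S=[];L=[];H=[]
    for a in np.arange(-.15,-.07,.008):
        j=(s>=a)&(s<a+.008);S.append(a);L.append(np.percentile(t[j],1));H.append(np.percentile(t[j],99))
    print(yaw,np.polyfit(S,L,1),np.polyfit(S,H,1),np.percentile(s,.3))
```

```text
0.012 4438 (array([ 518.9, -304.9]), array([64. , 99.4]), 65.52)
0.026 1930 (array([ 517.4, -304.1]), array([64.1, 95.5]), 65.01)
0.06 2138 (array([ 519.7, -305.3]), array([28.1, 97.9]), 64.93)
0.085 1263 (array([ 518.4, -302. ]), array([18.3, 81.9]), 66.56)
way (array([547.5,  64.3]), array([112.4,  64.4]), 84.07) 0.04184136707924091
83.7 [ 0.00713924 -0.0848238 ] [0.01084495 0.08220855] -0.16304268932995672
84.1 [ 0.00968135 -0.08389359] [0.0018995  0.08199906] -0.1631163154625586
84.9 [-0.0053937  -0.08403189] [-0.01081635  0.08207404] -0.16313065974815855
```

View pics/w2.png

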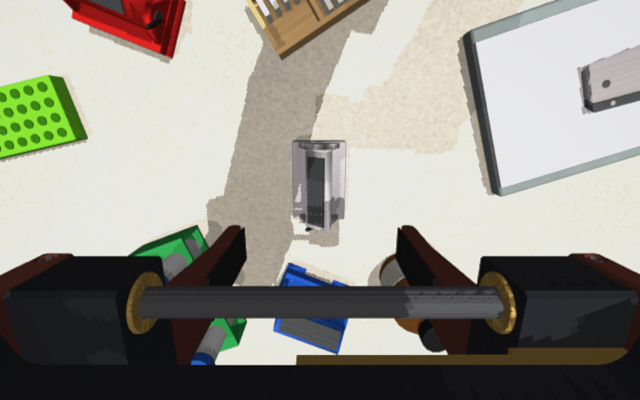

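The holder is at (319,185), clear all round. I'll descend, gripping 68 mm up so the gripper body clears the specimen clamp.

>>> carry_out(increments=[[[0.07, -0.1, -0.8], [0, 0, -0.08]], [[0, 0, -0.8], [0, 0, 0]], [[0, 0, -0.8], [0, 0, 0]], [[0, 0, -0.8], [0, 0, 0]], [[0, 0, -0.6], [0, 0, 0]], [[0, 0, -0.36], [0, 0, 0]], [[0, 0, -0.2], [0, 0, 0]], [[0, 0, 0], [0, 0, 0]], [[0, 0, 0], [0, 0, 0]]])

```text
clock: 4.0
eef_pos: [0.5184, -0.3048, 0.0514]
eef_rot: [[-0.909, 0.416, 0.002], [0.416, 0.909, -0.0], [-0.002, 0.0, -1.0]]
force: [0.4, 0.2, 0.4]
finger_gap: 1.003
gripper_force: 0.0
```

>>> carry_out(increments=[[[0, 0, 0], [0, 0, 0]], [[0, 0, 0], [0, 0, 0]], [[0, 0, 0], [0, 0, 0]], [[0, 0, 0], [0, 0, 0]], [[0, 0, 0], [0, 0, 0]], [[0, 0, 0], [0, 0, 0]], [[0, 0, 0], [0, 0, 0]], [[0, 0, 0], [0, 0, 0]]], fingers=1, squeeze=50)

```text
clock: 4.8
eef_pos: [0.5177, -0.3047, 0.0502]
eef_rot: [[-0.909, 0.417, -0.0], [0.417, 0.909, 0.0], [0.0, 0.0, -1.0]]
force: [-0.1, -3.6, -3.2]
finger_gap: 0.314
gripper_force: 50.1
```

Gripped: the opening is 27.6 mm at 50 N. Next I'll lift and carry it to about 105 mm before the way's origin, turned into line.

>>> carry_out(increments=[[[0, 0, 0.4], [0, 0, 0]], [[0, 0, 0.8], [0, 0, 0]], [[0, 0.3, 0.8], [0, 0, 0]], [[0.05, 0.6, 0], [0, 0, 0.2]], [[0.05, 0.7, 0], [0, 0, 0.3]], [[0.05, 0.8, 0], [0, 0, 0.3]], [[0.05, 0.8, 0], [0, 0, 0.3]], [[0.05, 0.8, 0], [0, 0, 0.3]], [[0.05, 0.8, 0], [0, 0, 0.3]], [[0.05, 0.7, 0], [0, 0, 0.28]], [[0.05, 0.6, 0], [0, 0, 0.2]], [[0.05, 0.4, 0], [0, 0, 0]], [[0.02, 0.2, 0], [0, 0, 0]], [[0, 0, 0], [0, 0, 0]], [[0, 0, 0], [0, 0, 0]], [[0, 0, 0], [0, 0, 0]]])

```text
clock: 6.4
eef_pos: [0.5362, -0.0382, 0.1304]
eef_rot: [[-0.995, 0.105, -0.0], [0.105, 0.995, -0.001], [0.0, -0.001, -1.0]]
force: [-0.6, -1.3, -8.0]
finger_gap: 0.316
gripper_force: 50.0
```

Run:
```python
from h import *
from station import ctrl
o=ctrl.get_obs();print(o['eef_pos'],np.rad2deg(np.arctan2(o['eef_rot'][1][1],o['eef_rot'][0][1])),o['force'])
C=ctrl.camera_params('wrist');p,d=ctrl.get_image('wrist');np.savez('w3.npz',p=p,d=d,**C);cv2.imwrite('pics/w3.png',p[...,::-1])
K,T=C['camera_matrix'],C['world_from_camera'];P=cloud(d,K,T)
np.set_printoptions(precision=4,suppress=True)
ax=np.array([.1028,.9947])
s=(P[...,:2]-[.547,.068])@ax;t=(P[...,:2]-[.547,.068])@[-ax[1],ax[0]]
k=(d>0)&(P[...,2]>.037)&(P[...,2]<.048)&(abs(s)<.065)&(abs(t)<.045)
q=P[k];print('way',len(q),rect(q[:,:2]));S=[];M=[];W=[]
for a in np.arange(-.06,.05,.01):
    j=k&(s>=a)&(s<a+.01)
    if j.sum()>8:lo,hi=np.percentile(t[j],[1,99]);S.append(a+.005);M.append((lo+hi)/2);W.append(hi-lo)
print(np.array(S),np.array(M),np.array(W),np.percentile(s[k],[.5,99.5]));f=np.polyfit(S,M,1);print(np.rad2deg(f[0]),f[1])
c=o['eef_pos'][:2];h=(np.hypot(P[...,0]-c[0],P[...,1]-c[1])<.075)&(d>.1)
print(np.histogram(P[h][:,2],np.arange(0.02,.2,.01)))
for a,b in((.09,.105),(.13,.175)):
    q=P[h&(P[...,2]>a)&(P[...,2]<b)];print(len(q),rect(q[:,:2]))
```

```text
[ 0.53619854 -0.03822251  0.1303666 ] 83.99968843160997 [-0.61356171 -1.30490784 -8.03348808]
way 8384 (array([547.4,  64.7]), array([112.9,  63.5]), 84.05)
[-0.055 -0.045 -0.035 -0.025 -0.015 -0.005  0.005  0.015  0.025  0.035
  0.045] [-0.0011 -0.0007 -0.0011 -0.0008 -0.0009 -0.0007 -0.0009 -0.0008 -0.001
 -0.0006 -0.0009] [0.0522 0.0532 0.0541 0.0548 0.0568 0.0566 0.0582 0.0585 0.0602 0.0612
 0.062 ] [-0.0595  0.0519]
0.08317752044253626 -0.0008486921866304987
(array([3562, 2566, 1788,    0,    0,    4,  181,  127, 1948, 1590,  237,
        894,  565, 1405, 4687, 2732,  614]), array([0.02, 0.03, 0.04, 0.05, 0.06, 0.07, 0.08, 0.09, 0.1 , 0.11, 0.12,
       0.13, 0.14, 0.15, 0.16, 0.17, 0.18, 0.19]))
197 (array([488. , -33.5]), array([63.8,  0.5]), 84.13)
9996 (array([535.2, -36.9]), array([97.3, 48.1]), 3.04)
```

View pics/w3.png

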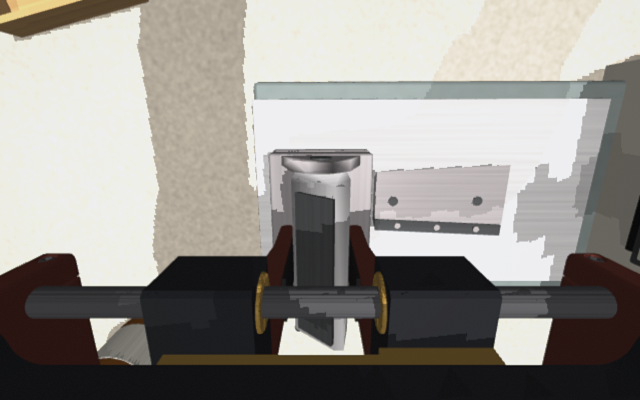

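The picture shows the held holder in front of the way's nose (375,200), in line with it and about 1 mm off the centre line. I'll correct that and lower it.

>>> carry_out(increments=[[[0.028, 0, -0.4], [0, 0, 0.01]], [[0, 0, -0.4], [0, 0, 0]], [[0, 0, -0.25], [0, 0, 0]], [[0, 0, -0.1], [0, 0, 0]], [[0, 0, -0.05], [0, 0, 0]], [[0, 0, 0], [0, 0, 0]], [[0, 0, 0], [0, 0, 0]]])

```text
clock: 7.15
eef_pos: [0.5379, -0.0368, 0.0828]
eef_rot: [[-0.995, 0.101, 0.001], [0.101, 0.995, 0.0], [-0.001, 0.0, -1.0]]
force: [-0.1, -0.6, -9.1]
finger_gap: 0.32
gripper_force: 50.0
```

>>> carry_out(increments=[[[0, 0, -0.025], [0, 0, 0]], [[0, 0, -0.025], [0, 0, 0]], [[0, 0, 0], [0, 0, 0]]])

```text
clock: 7.45
eef_pos: [0.5375, -0.0366, 0.0803]
eef_rot: [[-0.995, 0.101, 0.0], [0.101, 0.995, 0.0], [-0.0, 0.0, -1.0]]
force: [0.1, -0.1, -9.2]
finger_gap: 0.315
gripper_force: 50.0
```

>>> carry_out(increments=[[[0, 0, -0.01], [0, 0, 0]], [[0, 0, 0], [0, 0, 0]]])

```text
clock: 7.65
eef_pos: [0.5378, -0.0367, 0.0802]
eef_rot: [[-0.995, 0.101, 0.001], [0.101, 0.995, 0.0], [-0.0, 0.0, -1.0]]
force: [-1.0, 0.1, -4.7]
finger_gap: 0.313
gripper_force: 50.0
```

Touching the deck and centred. I'll slide onto the nose.

>>> carry_out(increments=[[[0.005, 0.05, -0.003], [0, 0, 0]], [[0.005, 0.05, 0], [0, 0, 0]], [[0.005, 0.05, 0], [0, 0, 0]], [[0.005, 0.05, 0], [0, 0, 0]], [[0.005, 0.05, 0], [0, 0, 0]], [[0.005, 0.05, 0], [0, 0, 0]], [[0.005, 0.05, 0], [0, 0, 0]], [[0.005, 0.05, 0], [0, 0, 0]], [[0.005, 0.05, 0], [0, 0, 0]], [[0.005, 0.05, 0], [0, 0, 0]], [[0.005, 0.05, 0], [0, 0, 0]], [[0.005, 0.05, 0], [0, 0, 0]], [[0.005, 0.05, 0], [0, 0, 0]], [[0.005, 0.05, 0], [0, 0, 0]], [[0.005, 0.05, 0], [0, 0, 0]], [[0.005, 0.05, 0], [0, 0, 0]], [[0.005, 0.05, 0], [0, 0, 0]], [[0.005, 0.05, 0], [0, 0, 0]], [[0.005, 0.05, 0], [0, 0, 0]], [[0.005, 0.05, 0], [0, 0, 0]]])

```text
clock: 9.65
eef_pos: [0.542, 0.0031, 0.0801]
eef_rot: [[-0.995, 0.101, 0.001], [0.101, 0.995, -0.0], [-0.001, -0.0, -1.0]]
force: [-0.6, -2.8, 5.8]
finger_gap: 0.316
gripper_force: 50.0
```

>>> carry_out(increments=[[[0.005, 0.05, 0.004], [0, 0, 0]], [[0.005, 0.05, 0], [0, 0, 0]], [[0.005, 0.05, 0], [0, 0, 0]], [[0.005, 0.05, 0], [0, 0, 0]], [[0.005, 0.05, 0], [0, 0, 0]], [[0.005, 0.05, 0], [0, 0, 0]], [[0.005, 0.05, 0], [0, 0, 0]], [[0.005, 0.05, 0], [0, 0, 0]], [[0.005, 0.05, 0], [0, 0, 0]], [[0.005, 0.05, 0], [0, 0, 0]], [[0.005, 0.05, 0], [0, 0, 0]], [[0.005, 0.05, 0], [0, 0, 0]], [[0.005, 0.05, 0], [0, 0, 0]], [[0.005, 0.05, 0], [0, 0, 0]]])

```text
clock: 11.05
eef_pos: [0.5446, 0.0313, 0.0802]
eef_rot: [[-0.995, 0.101, 0.001], [0.101, 0.995, -0.0], [-0.001, 0.0, -1.0]]
force: [0.0, -3.1, 5.6]
finger_gap: 0.313
gripper_force: 50.0
```

>>> carry_out(increments=[[[0.004, 0.037, 0.005], [0, 0, 0]], [[0.004, 0.037, 0], [0, 0, 0]], [[0.004, 0.037, 0], [0, 0, 0]], [[0.004, 0.037, 0], [0, 0, 0]], [[0.004, 0.037, 0], [0, 0, 0]], [[0.004, 0.037, 0], [0, 0, 0]], [[0.004, 0.037, 0], [0, 0, 0]], [[0.004, 0.037, 0], [0, 0, 0]], [[0.004, 0.037, 0], [0, 0, 0]]])

```text
clock: 11.95
eef_pos: [0.5459, 0.0446, 0.0802]
eef_rot: [[-0.995, 0.101, 0.0], [0.101, 0.995, -0.0], [-0.0, 0.0, -1.0]]
force: [-0.1, -2.7, 4.4]
finger_gap: 0.317
gripper_force: 50.0
```

>>> carry_out(increments=[[[0.004, 0.037, 0.005], [0, 0, 0]], [[0.004, 0.037, 0], [0, 0, 0]], [[0.004, 0.037, 0], [0, 0, 0]]])

```text
clock: 12.25
eef_pos: [0.5462, 0.0492, 0.0802]
eef_rot: [[-0.995, 0.101, -0.0], [0.101, 0.995, 0.0], [0.0, -0.0, -1.0]]
force: [-0.6, -1.6, 2.2]
finger_gap: 0.315
gripper_force: 50.0
```

>>> carry_out(increments=[[[0.003, 0.035, 0.002], [0, 0, 0]]])

```text
clock: 12.35
eef_pos: [0.5462, 0.0507, 0.0802]
eef_rot: [[-0.995, 0.101, -0.0], [0.101, 0.995, 0.0], [0.0, 0.0, -1.0]]
force: [-0.4, -1.4, 1.5]
finger_gap: 0.316
gripper_force: 50.0
```

>>> carry_out(increments=[[[0.003, 0.03, 0], [0, 0, 0]]])

```text
clock: 12.45
eef_pos: [0.5464, 0.0519, 0.0802]
eef_rot: [[-0.995, 0.101, -0.0], [0.101, 0.995, 0.0], [0.0, -0.0, -1.0]]
force: [-0.1, -1.6, 0.1]
finger_gap: 0.312
gripper_force: 50.0
```

>>> carry_out(increments=[[[0.003, 0.03, 0], [0, 0, 0]]])

```text
clock: 12.55
eef_pos: [0.5465, 0.053, 0.0802]
eef_rot: [[-0.995, 0.101, -0.0], [0.101, 0.995, -0.0], [0.0, -0.0, -1.0]]
force: [-0.2, -2.5, 0.1]
finger_gap: 0.315
gripper_force: 50.0
```

>>> carry_out(increments=[[[0.003, 0.03, 0], [0, 0, 0]]])

```text
clock: 12.65
eef_pos: [0.5467, 0.0541, 0.0802]
eef_rot: [[-0.995, 0.101, -0.0], [0.101, 0.995, -0.0], [0.0, -0.0, -1.0]]
force: [1.0, -2.2, -1.4]
finger_gap: 0.316
gripper_force: 50.0
```

>>> carry_out(increments=[[[0.003, 0.03, -0.002], [0, 0, 0]]])

```text
clock: 12.75
eef_pos: [0.5468, 0.0553, 0.0802]
eef_rot: [[-0.995, 0.101, -0.0], [0.101, 0.995, -0.0], [0.0, -0.0, -1.0]]
force: [0.5, -2.2, 1.0]
finger_gap: 0.317
gripper_force: 50.0
```

>>> carry_out(increments=[[[0.003, 0.03, -0.001], [0, 0, 0]]])

```text
clock: 12.85
eef_pos: [0.547, 0.0565, 0.0802]
eef_rot: [[-0.995, 0.101, 0.0], [0.101, 0.995, -0.0], [-0.0, -0.0, -1.0]]
force: [0.7, -2.5, -1.0]
finger_gap: 0.316
gripper_force: 50.0
```

>>> carry_out(increments=[[[0.003, 0.03, -0.001], [0, 0, 0]]])

```text
clock: 12.95
eef_pos: [0.5472, 0.0577, 0.0802]
eef_rot: [[-0.995, 0.101, 0.0], [0.101, 0.995, -0.0], [-0.0, -0.0, -1.0]]
force: [1.1, -1.7, -0.9]
finger_gap: 0.316
gripper_force: 50.0
```

>>> carry_out(increments=[[[0.003, 0.03, -0.001], [0, 0, 0]]])

```text
clock: 13.05
eef_pos: [0.5474, 0.0587, 0.0802]
eef_rot: [[-0.995, 0.101, 0.0], [0.101, 0.995, -0.0], [-0.0, -0.0, -1.0]]
force: [0.7, -4.0, -0.8]
finger_gap: 0.314
gripper_force: 50.0
```

>>> carry_out(increments=[[[0.002, 0.016, -0.001], [0, 0, 0]]])

```text
clock: 13.15
eef_pos: [0.5473, 0.0589, 0.0802]
eef_rot: [[-0.995, 0.102, 0.0], [0.102, 0.995, -0.001], [-0.0, -0.001, -1.0]]
force: [-0.2, -5.3, 0.6]
finger_gap: 0.316
gripper_force: 50.0
```

Resistance is building. I'll push on in small steps.

>>> carry_out(increments=[[[0.002, 0.015, 0], [0, 0, 0]]])

```text
clock: 13.25
eef_pos: [0.5474, 0.0589, 0.0802]
eef_rot: [[-0.995, 0.102, 0.0], [0.102, 0.995, -0.001], [-0.0, -0.001, -1.0]]
force: [0.3, -5.7, 0.1]
finger_gap: 0.316
gripper_force: 50.0
```

>>> carry_out(increments=[[[0.003, 0.03, 0], [0, 0, 0]]])

```text
clock: 13.35
eef_pos: [0.5474, 0.0591, 0.0802]
eef_rot: [[-0.995, 0.103, -0.0], [0.103, 0.995, -0.002], [-0.0, -0.002, -1.0]]
force: [0.3, -11.3, 0.6]
finger_gap: 0.314
gripper_force: 50.0
```

>>> carry_out(increments=[[[0.002, 0.02, 0], [0, 0, 0]]])

```text
clock: 13.45
eef_pos: [0.5474, 0.0591, 0.0802]
eef_rot: [[-0.995, 0.103, -0.0], [0.103, 0.995, -0.003], [-0.0, -0.003, -1.0]]
force: [-0.6, -11.5, 1.8]
finger_gap: 0.315
gripper_force: 50.0
```

>>> carry_out(increments=[[[0.002, 0.02, 0], [0, 0, 0]]])

```text
clock: 13.55
eef_pos: [0.5474, 0.0592, 0.0802]
eef_rot: [[-0.995, 0.104, -0.0], [0.104, 0.995, -0.004], [-0.0, -0.004, -1.0]]
force: [-1.9, -14.1, 1.8]
finger_gap: 0.317
gripper_force: 50.0
```

>>> carry_out(increments=[[[0.002, 0.02, 0], [0, 0, 0]]])

```text
clock: 13.65
eef_pos: [0.5474, 0.0592, 0.0802]
eef_rot: [[-0.995, 0.104, -0.001], [0.104, 0.995, -0.005], [0.0, -0.005, -1.0]]
force: [-0.8, -16.9, 3.2]
finger_gap: 0.316
gripper_force: 50.0
```

>>> carry_out(increments=[[[0.002, 0.02, 0], [0, 0, 0]]])

```text
clock: 13.75
eef_pos: [0.5474, 0.0593, 0.0802]
eef_rot: [[-0.995, 0.105, -0.001], [0.105, 0.994, -0.005], [0.0, -0.005, -1.0]]
force: [-0.6, -18.0, 1.9]
finger_gap: 0.314
gripper_force: 50.0
```

>>> carry_out(increments=[[[0.001, 0.012, 0], [0, 0, 0]], [[0, 0, 0], [0, 0, 0]]])

```text
clock: 13.95
eef_pos: [0.5474, 0.0593, 0.0802]
eef_rot: [[-0.994, 0.105, -0.001], [0.105, 0.994, -0.006], [0.0, -0.006, -1.0]]
force: [-1.8, -17.3, 2.4]
finger_gap: 0.313
gripper_force: 50.0
```

>>> carry_out(increments=[[[0.002, 0.02, 0], [0, 0, 0]], [[0, 0, 0], [0, 0, 0]]])

```text
clock: 14.15
eef_pos: [0.5474, 0.0594, 0.0802]
eef_rot: [[-0.994, 0.106, -0.001], [0.106, 0.994, -0.006], [0.0, -0.006, -1.0]]
force: [-1.8, -19.8, 2.3]
finger_gap: 0.315
gripper_force: 50.0
```

20 N reached. I'll relax most of the push, staying on the pushing side, and then open.

>>> carry_out(increments=[[[0, 0, 0], [0, 0, 0]], [[-0.003, -0.03, 0], [0, 0, 0]], [[-0.003, -0.03, 0], [0, 0, 0]], [[-0.003, -0.03, 0], [0, 0, 0]], [[0, 0, 0], [0, 0, 0]]])

```text
clock: 14.65
eef_pos: [0.5474, 0.0592, 0.0802]
eef_rot: [[-0.995, 0.103, -0.0], [0.103, 0.995, -0.003], [-0.0, -0.003, -1.0]]
force: [-0.1, -9.5, 0.0]
finger_gap: 0.318
gripper_force: 50.0
```

>>> carry_out(increments=[[[-0.003, -0.03, 0], [0, 0, 0]], [[-0.001, -0.015, 0], [0, 0, 0]], [[0, 0, 0], [0, 0, 0]]])

```text
clock: 14.95
eef_pos: [0.5474, 0.0591, 0.0802]
eef_rot: [[-0.995, 0.102, 0.0], [0.102, 0.995, -0.001], [-0.0, -0.001, -1.0]]
force: [1.0, -6.0, 1.1]
finger_gap: 0.319
gripper_force: 50.0
```

>>> carry_out(increments=[[[0, 0, 0], [0, 0, 0]], [[0, 0, 0], [0, 0, 0]], [[0, 0, 0], [0, 0, 0]], [[0, 0, 0], [0, 0, 0]], [[0, 0, 0], [0, 0, 0]], [[0, 0, 0], [0, 0, 0]], [[0, 0, 0], [0, 0, 0]], [[0, 0, 0], [0, 0, 0]]], fingers=-1)

```text
clock: 15.75
eef_pos: [0.5474, 0.0603, 0.0801]
eef_rot: [[-0.995, 0.101, -0.0], [0.101, 0.995, 0.0], [0.0, 0.0, -1.0]]
force: [-0.3, -0.2, 1.2]
finger_gap: 0.984
gripper_force: 0.0
```

>>> carry_out(increments=[[[0, 0, 0.3], [0, 0, 0]], [[0, 0, 0.5], [0, 0, 0]], [[0, 0, 1], [0, 0, 0]], [[0, 0, 1], [0, 0, 0]], [[0, 0, 1], [0, 0, 0]], [[0, 0, 0], [0, 0, 0]], [[0, 0, 0], [0, 0, 0]]])

```text
clock: 16.45
eef_pos: [0.5478, 0.0605, 0.2334]
eef_rot: [[-0.995, 0.101, 0.002], [0.101, 0.995, 0.001], [-0.002, 0.002, -1.0]]
force: [0.1, 0.6, 0.1]
finger_gap: 1.002
gripper_force: 0.0
```

Run:
```python
from h import *
from station import ctrl
print(ctrl.get_obs()['clock'])
C=ctrl.camera_params('wrist');p,d=ctrl.get_image('wrist');cv2.imwrite('pics/w4.png',p[...,::-1])
P=cloud(d,C['camera_matrix'],C['world_from_camera'])
ax=np.array([.1019,.9948]);r=P[...,:2]-[.5478,.0679];s=r@ax;t=r@[-ax[1],ax[0]]
q=(d>0)&(abs(s)<.06)&(abs(t)<.065)
for a,b in((.055,.065),(.09,.15)):
    m=q&(P[...,2]>a)&(P[...,2]<b);print(rect(np.stack([s[m],t[m]],1)),np.median(P[m][:,2]))
```

```text
16.45
(array([-9.2,  0.4]), array([64.1, 95.2]), 0.12) 0.059825202923965204
(array([-9.2, -2.6]), array([97.7, 28.4]), 89.11) 0.11700155118379416
```

View pics/w4.png

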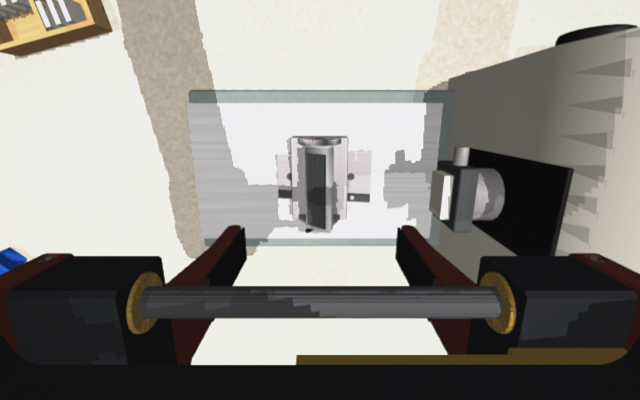

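The holder sits on the way at (319,185), 9 mm short of the way's origin, in line (0.4 mm, 0.1°) and flat, and the robot is clear. Handing in.

```bash
python3 -c "
from station import ctrl
print(ctrl.job_done())"
```

```text
the job is handed in; nothing more can be done
None
```

I pressed the holder onto the dovetail way to about 20 N by feel, let go and handed the job in; it stopped about 9 mm short of the way's origin, in line and flat on the deck, but the hand-in returned no verdict and the wedging force was not measured after release.

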